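# Lock the filler cap on a fine-blaster tank

## Robot

A 6-joint arm with a two-finger parallel gripper is mounted at the origin on the work surface. World frame = base frame: x ahead of the robot, y to its left, z up, the work surface at z = 0. Lengths are in m, angles in rad, forces in N, time in s.
With the tool pointing down it reaches from about 0.3 to 0.85 m from the base axis. Payload 5.4 kg.
Tool frame: the origin (TCP) lies midway between the tips of the shut fingers; the grasp point (between the pads) lies 19 mm behind it; z points along the fingers, y is the line along which they close (so a half turn about z gives the same grasp; the last joint's range is limited). The gripper opens to 85 mm and grips with 20 to 120 N. Pads are 22 mm wide; open, the fingers measure 114 mm over their backs; the gripper's body (76 mm by 85 mm) begins 54 mm behind the grasp point. The pads swing forward as they close: fully open they stand 13 mm farther back than shut.
Start: joints at [-1.453, 0.158, 1.597, -0, 1.386, -0.21], TCP at [0.185, -0.544, 0.231] pointing down, gripper open.
Joint ranges: [-2.91, 2.91], [-0.94, 2.29], [0.18, 2.7], [-1.29, 4.43], [0.17, 2.64], [-3, 3]. Speed limits (rad/s): [2.57, 2.57, 3.14, 3.14, 3.14, 3.14].

## Interface

Orientations are given as a 3x3 rotation matrix whose columns are the frame's x, y, z axes.
In Python, from rig import r, imaging, order gives the robot as it stands.
- The arm moves only by the tool jog_arm, never from a script. Its argument "steps" is a list of rows, each an object with "offset": the shift along the tool's x, y, z in cm, a list of three; "twist": the turn, a rotation vector about the tool's x, y, z in rad, a list of three; "grip": the finger opening in cm, from 0 to 8.54. In form: [{"offset": [tx, ty, tz], "twist": [rx, ry, rz], "grip": grip}, ...]. A call has exactly 8 rows; each row is the pose to reach, as a shift and turn from the pose commanded when the call began, along the tool's axes at that moment; what a row does not reach only later rows make up. A row lasts 1/8 s, in which the tool goes at most 62.5 mm and 10.7 degrees, less where a joint would pass 70% of its speed; a pose out of reach is approached as far as the arm can. A call with a gripper value outside its range is refused whole. The fingers move at their own pace and stop on an object; "grip_force" is the grip in N (left out, the last holds). Time passes only in rows, so rows that repeat a pose let the fingers close, or fill a call up. It gives the time, the measured TCP pose, the force, the opening and the grip force at its end, in the units of the state.
- r.read_state(): the state, without advancing time (a new reading comes with each control period).
- imaging.get_image(name): name is "scene" or "top" or "wrist"; returns the picture (420x560x3 uint8, blue, green, red); there is no depth.
- imaging.get_calibration(name): a dict with "intrinsics" (3x3 intrinsics, pixels), "R" (3x3) and "t" (3): a world point X has camera coordinates R X + t; the wrist camera has in their place "tool_from_camera" (4x4, takes a point from camera to tool coordinates, whose origin is the TCP and whose axes are the flange's). Camera axes: x right, y down, z forward; pixel columns grow to the right and rows downward; lengths in m; the calibration is good to about 2 mm. A picture is of the moment at which its call begins: read the wrist's pose just before it. get_calibration takes no time and is no camera call.
- order.finish_job(): hands the job in; it is judged then, once.
The state is a dict: "clock": time; "qpos": joint angles; "joint_vel": joint speeds; "joint_torque": joint torques, N m; "ee_pos": TCP position; "ee_rot": TCP orientation; "contact_force": force on the tool from outside, world axes, zero at the start; "moment": the same for the moment, N m; "width": finger opening in m; "grasp_force": force on a finger pad.
Only numpy, scipy, OpenCV 4.12 (cv2) and the standard library are available. Lean on these libraries where they do the work, as an engineer would, in place of code of your own. Each camera call takes 0.05 s, during which the arm holds its last target. There are 200 camera calls.

## Task

The blue tank of the fine blaster has just been refilled and stands open. Pick up its blue cap, set it in the tank's filler collar, press it down against the spring, turn it clockwise and let it spring up into its notches, so that the tank is locked shut, then let go. Press and turn no harder than the spring and the notch need, never forcing cap or collar or leaning on the tanks, and leave everything else on the bench where it is.

Things in the scene. Friction and masses are not known exactly. Their poses are not given: they have to be found in the camera images.
- cap: Blue filler cap, about 150 g, standing on its plug. Origin: centre of the plug's underside, z up the axis. Aluminium plug, radius 18 mm at the bottom widening to 22 mm at z = 6 mm, then 22 mm to z = 25.5; blue flange, radius 31 mm, z = 25.5 to 31.5; on it a blue grip bar along the cap's x. It fits either way round (half a turn is the same).
- cap_grip (a point): Middle of the cap's grip bar, 41.5 mm above the cap's origin. The bar is 46 mm long (cap's x), 12 mm thick (y) and 20 mm high, from z = 31.5 mm (top of the flange, where fingertips can rest) to 51.5 mm. Axes as the cap's.
- cap_lugs (a point): Point on the cap's axis at mid-height of its two steel lugs, 10.5 mm above the cap's origin. The lugs stand out along +x and -x of the cap, under the ends of the grip bar (a white dot on the flange above each): 10 mm wide, 5 mm thick (z = 8 to 13 mm), out to 28 mm from the axis. Axes as the cap's.
- tank: Open aluminium tank with a blue band, 125 mm tall, fixed upright on the stand; origin: centre of its underside, z up. Its collar's slot angle is not fixed: the line through the two slots lies anywhere within 24 degrees either way of the tank's x axis and must be felt or seen (on the rim a black dot marks each slot, a red dot each notch).
- tank_rim (a point): Centre of the open tank's rim, top plane, 125 mm above the tank's origin. Collar: 84 mm outside, lip 6 mm thick with 50 mm bore, cut by two slots half a turn apart, each 34 degrees wide and 31 mm deep from the axis: a lug passes with 5 degrees to spare each side. With the lugs resting on the lip, slots not found, the cap's origin is 117 mm above the tank's origin.
- tank_seal (a point): 113 mm above the tank's origin: where the plug's underside, lugs in the slots, meets the rubber seal plate on its spring. Spring: 4 N here, 9 N at the locked height, 12 N at the ridges, 13.5 N at the hard stop (cap's origin at 99.5 mm, flange on the rim). Let go here, the cap just sits on the spring, not locked. Axes as the tank's.
- tank_locked (a point): 106 mm above the tank's origin: where the cap's origin ends when locked. From the slots the cap turns only clockwise seen from above. To pass the ridge under the lip its origin must be pressed below 102 mm; the notch is 45 degrees clockwise of the slot, a solid stop 6 degrees further. Let go on the way, it stays caught under the ridges, 4 mm low. Axes as the tank's.
- shut_tank: Neighbouring tank, yellow band, shut with its own yellow cap; same size, centre 124 mm from the open tank's, on either side of it; the top of its grip bar is 157.5 mm above its underside. Fixed. Origin: centre of its underside.
- stand: Grey base of the two tanks, 140 x 270 mm, top 30 mm above the bench, with a black regulator knob in front and a pressure gauge behind, between the tanks, to 100 mm above the bench. Fixed. Origin: centre of its underside.
- big_dropper: White dropper bottle, 44 mm across, 115 mm tall; origin at the centre of its underside. Leave alone.
- small_dropper: White dropper bottle with red tip, 34 mm across, 85 mm tall; origin at the centre of its underside. Leave alone.
- plaster_model: Plaster jaw model with teeth, 62 x 66 mm, 32 mm tall; origin at the centre of its underside. Leave alone.
- black_ring: Black plastic ring lying flat, 52 mm across, 14 mm tall; origin at the centre of its underside. Leave alone.
- tweezers: Steel tweezers lying flat along their x, 135 mm long, 8 mm tall; origin at the middle, on the bench. Leave alone.
- brush_mug: White mug with three brushes, 78 mm across, 92 mm tall (brushes to 170 mm); origin at the centre of its underside. Leave alone.
- refill_jar: White refill jar with grey lid, 68 mm across, 105 mm tall; origin at the centre of its underside. Leave alone.
Not all that is in view belongs to the job. Of the things like the cap, leave any that is pink or yellow; of the rest the smaller one is meant.

How it is judged:
By the outcome, as a careful person would: the job done as asked, in the order asked, and still so for the second after the job is handed in, with the robot touching nothing.
It also fails if it takes over 72 s, if anything falls off the work surface, if the arm or the gripper's body presses on something with over 40 N, if the wrist force passes 120 N, or if a joint passes its speed limit or range.

## Working session

There is one attempt and no reset: what is moved stays moved. The work goes in short steps, Python scripts to look and compute and a tool call to move; the robot and the scene stay as the last step left them, time stands still between calls to the robot, and variables do not carry over. Pictures are saved under pics/ and viewed, at most 10 in all, crops included, and the job is handed in when it is done.

Besides the shell and the picture viewer there is one more tool, called after "Request:" as name(argument=value, ...), one argument or row to a line, values as JSON. jog_arm: Moves the arm, as the interface text tells. Its arguments: {"type":"object","properties":{"steps":{"type":"array"},"grip_force":{"type":"number"}},"required":["steps"]}

```bash
mkdir -p pics
cat > h.py <<'E'
import numpy as np, cv2
from rig import r, imaging, order
def grab(n,f):
    s=r.read_state(); im=imaging.get_image(n); cv2.imwrite('pics/'+f,im); return im,s
def cam(n,s=None):
    c=imaging.get_calibration(n); K=np.array(c['intrinsics'])
    if n=='wrist':
        T=np.array(c['tool_from_camera']); Rw=np.array(s['ee_rot']); 
        Rc=Rw@T[:3,:3]; o=Rw@T[:3,3]+np.array(s['ee_pos']); return K,Rc,o
    R=np.array(c['R']); return K,R.T,-R.T@np.array(c['t'])
def ray(n,uv,z,s=None):
    K,Rc,o=cam(n,s); uv=np.atleast_2d(uv).astype(float)
    d=(Rc@np.linalg.inv(K)@np.c_[uv,np.ones(len(uv))].T).T
    return o+d*((z-o[2])/d[:,2])[:,None]
def proj(n,X,s=None):
    K,Rc,o=cam(n,s); p=K@Rc.T@(np.array(X)-o); return p[:2]/p[2]
E
python3 - <<'E'
from h import *
s=r.read_state(); print(s)
a,_=grab('scene','s0.png'); b,_=grab('top','t0.png')
cv2.imwrite('pics/t0b.png',cv2.resize(b,(800,600),interpolation=cv2.INTER_CUBIC))
cv2.imwrite('pics/s0b.png',cv2.resize(a,(800,600),interpolation=cv2.INTER_CUBIC))
E
```

```text
{'clock': 0.0, 'qpos': array([-1.45308995e+00,  1.59056149e-01,  1.59828120e+00, -2.59090848e-06,
        1.38619825e+00, -2.10047814e-01]), 'joint_vel': array([ 4.37498685e-04, -3.21889744e-04,  8.06476450e-04,  1.20594246e-03,
        8.14644546e-04, -9.74063760e-05]), 'joint_torque': array([-2.28731944e-03, -3.96008670e+01, -3.31429732e+01, -3.79560215e-04,
        8.47988238e-03,  1.68520366e-06]), 'ee_pos': array([ 0.18503571, -0.54375851,  0.23028839]), 'ee_rot': array([[ 9.46767590e-01,  3.21917811e-01, -2.30698316e-04],
       [ 3.21917642e-01, -9.46765710e-01,  1.92919994e-03],
       [ 4.02626566e-04, -1.90076983e-03, -9.99998112e-01]]), 'contact_force': array([-0.53248656,  0.9147124 ,  0.87300397]), 'moment': array([0.02189009, 0.04723405, 0.05947568]), 'grasp_force': 0.0, 'width': 0.0856437064798713}
```

View pics/t0b.png

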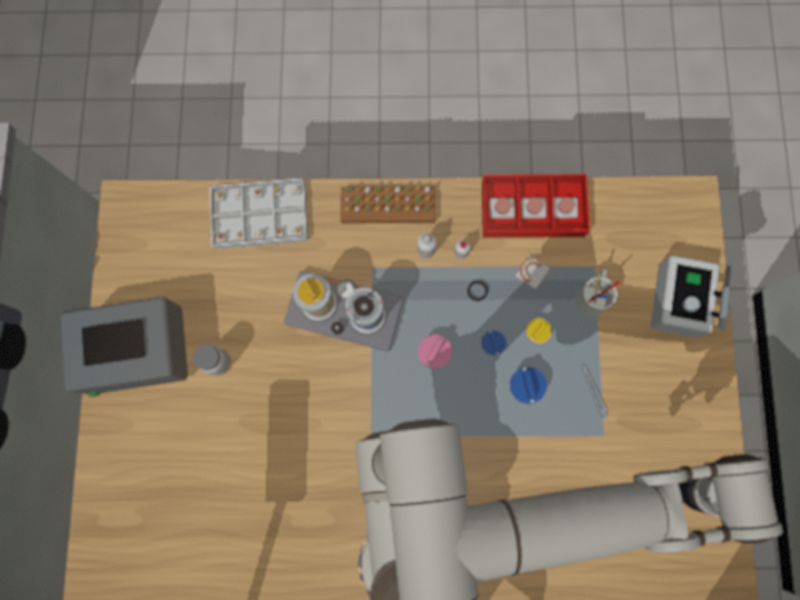

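View pics/s0b.png

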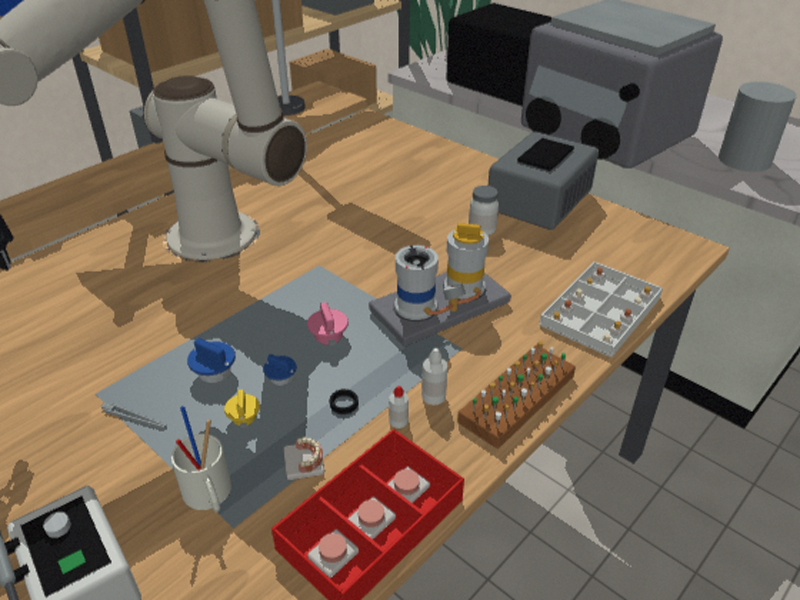

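In the top view (800x600 px) the candidates are the pink cap (435,351), the small blue (494,343), the yellow (540,330) and the large blue (528,385). Pink and yellow are excluded, and the smaller of the two blue ones, (494,343), is meant. The open tank is at about (366,308) and the shut yellow one at (312,292). I'll measure positions and confirm in one crop.

Run:
```python
from h import *
b=cv2.imread('pics/t0.png'); a=cv2.imread('pics/s0.png')
for n,im in(('top',b),('scene',a)):
    h=cv2.cvtColor(im,cv2.COLOR_BGR2HSV); m=cv2.inRange(h,(105,130,40),(130,255,255))
    k,l,st,c=cv2.connectedComponentsWithStats(m)
    for i in range(1,k):
        if st[i,4]>25: print(n,st[i],c[i].round(1), ray(n,c[i],.035 ).round(3))
print('tank',ray('top',[[366/1.4286,308/1.4286]],.155), 'shut',ray('top',[[311/1.4286,291/1.4286]],.1875))
c=b[200:300,190:410]; cv2.imwrite('pics/c1.png',cv2.resize(c,None,fx=3.6,fy=3.6,interpolation=cv2.INTER_CUBIC))
```

```text
top [338 233  15  15 168] [345.1 239.5] [[ 0.513 -0.209  0.035]]
top [358 258  24  24 439] [369.4 269.3] [[ 0.411 -0.289  0.035]]
scene [  0   0  15  11 100] [4.9 3.6] [[-2.157  0.461  0.035]]
scene [278 201  27  11 165] [290.9 206.8] [[0.559 0.119 0.035]]
scene [131 237  33  26 617] [146.9 249.7] [[ 0.399 -0.285  0.035]]
scene [185 248  22  18 301] [195.1 256.8] [[ 0.516 -0.214  0.035]]
scene [126 285  15  40 105] [133.  303.9] [[ 0.533 -0.421  0.035]]
tank [[0.57461561 0.08935543 0.155     ]] shut [[0.60737611 0.2100923  0.1875    ]]
```

View pics/c1.png

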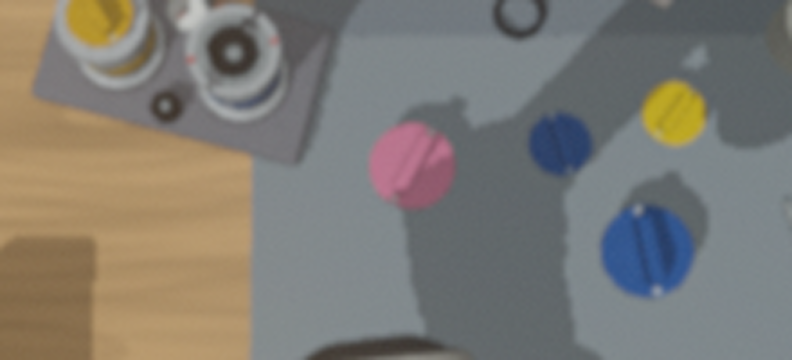

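The crop confirms the small blue cap at crop (560,143), with its bar at a yaw of about 20°. The tool is already nearly aligned with it. The tank's red dots are at crop (191,59) and (274,40). I'll go above the cap.

Request:
jog_arm(
  steps=[
    {"offset":[5.2,-2.6,0],"twist":[0,0,0],"grip":8.5},
    {"offset":[10.5,-5.2,0],"twist":[0,0,0],"grip":8.5},
    {"offset":[15.7,-7.8,0],"twist":[0,0,0],"grip":8.5},
    {"offset":[21,-10.5,0],"twist":[0,0,0],"grip":8.5},
    {"offset":[26.2,-13,0],"twist":[0,0,0],"grip":8.5},
    {"offset":[31.5,-15.7,0],"twist":[0,0,0],"grip":8.5},
    {"offset":[36.7,-18.3,0],"twist":[0,0,0],"grip":8.5},
    {"offset":[42,-20.9,0],"twist":[0,0,0],"grip":8.5},
  ],
)

```text
clock: 1.1
ee_pos: [0.5164, -0.2096, 0.231]
ee_rot: [[0.947, 0.322, -0.0], [0.322, -0.947, 0.0], [-0.0, -0.0, -1.0]]
contact_force: [0.1, -0.5, 0.4]
width: 0.0849
grasp_force: 0.0
```

Request:
jog_arm(
  steps=[
    {"offset":[0,0,0],"twist":[0,0,0],"grip":8.5},
    {"offset":[0,0,0],"twist":[0,0,0],"grip":8.5},
    {"offset":[0,0,0],"twist":[0,0,0],"grip":8.5},
    {"offset":[0,0,0],"twist":[0,0,0],"grip":8.5},
    {"offset":[0,0,0],"twist":[0,0,0],"grip":8.5},
    {"offset":[0,0,0],"twist":[0,0,0],"grip":8.5},
    {"offset":[0,0,0],"twist":[0,0,0],"grip":8.5},
    {"offset":[0,0,0],"twist":[0,0,0],"grip":8.5},
  ],
)

```text
clock: 2.1
ee_pos: [0.5155, -0.2113, 0.2313]
ee_rot: [[0.947, 0.322, 0.0], [0.322, -0.947, -0.0], [0.0, 0.0, -1.0]]
contact_force: [-0.2, 0.3, 0.5]
width: 0.0853
grasp_force: 0.0
```

Run:
```python
from h import *
im,s=grab('wrist','w1.png'); print(s['ee_pos'],s['qpos'],s['ee_rot'][:2,0],s['contact_force'])
print(imaging.get_calibration('wrist')); np.save('s1.npy',s,allow_pickle=True)
print(proj('wrist',[.515,-.211,.05],s))
h=cv2.cvtColor(im,cv2.COLOR_BGR2HSV); m=cv2.inRange(h,(105,130,40),(130,255,255))
k,l,st,c=cv2.connectedComponentsWithStats(m)
for i in range(1,k):
    if st[i,4]>100: print(st[i],c[i],ray('wrist',c[i],.035,s))
```

```text
[ 0.51548007 -0.21126916  0.23132546] [-6.05890715e-01  1.12220507e-01  1.64792082e+00  2.73449656e-06
  1.38138490e+00  6.37040162e-01] [0.94673204 0.32202243] [-0.15972365  0.31571669  0.52044205]
{'intrinsics': array([[347.33668118,   0.        , 287.19999099],
       [  0.        , 347.33668118, 208.99746386],
       [  0.        ,   0.        ,   1.        ]]), 'tool_from_camera': array([[ 3.45309050e-04, -9.48030506e-01, -3.18179259e-01,
         8.19885261e-02],
       [ 9.99999848e-01,  4.64429814e-04, -2.98525536e-04,
        -5.74143154e-04],
       [ 4.30783249e-04, -3.18179108e-01,  9.48030522e-01,
        -1.43161107e-01],
       [ 0.00000000e+00,  0.00000000e+00,  0.00000000e+00,
         1.00000000e+00]])}
[287.47746046 182.81814398]
[ 255  150   59   58 2657] [283.87429432 179.05758374] [[ 0.51390373 -0.20756535  0.035     ]]
[ 282  256   78   78 4410] [320.38526077 291.84988662] [[ 0.40430799 -0.28769143  0.035     ]]
```

View pics/w1.png

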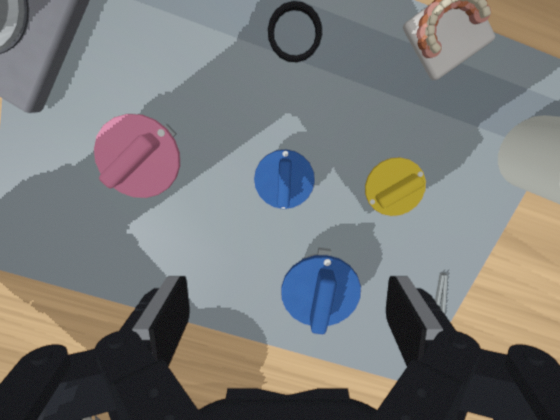

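The small blue cap is at (284,179), with white dots at (285,155) and (284,208); its bar runs along the tool's x. I'll locate the dots precisely.

Run:
```python
from h import *
im=cv2.imread('pics/w1.png'); s=np.load('s1.npy',allow_pickle=True).item()
def dot(x0,y0):
    w=im[y0-6:y0+7,x0-6:x0+7].astype(float); g=w[:,:,2]; g=np.clip(g-np.percentile(g,80),0,None)
    yy,xx=np.mgrid[-6:7,-6:7]; return x0+(g*xx).sum()/g.sum(), y0+(g*yy).sum()/g.sum()
p=np.array([dot(285,155),dot(284,208)]); X=ray('wrist',p,.0315,s); print(p,X)
m=X.mean(0);print('mid',m, np.linalg.norm(X[0]-X[1]),'yaw',np.degrees(np.arctan2(*(X[0]-X[1])[1::-1])))
R=s['ee_rot'];print('tool off',R.T@(m-s['ee_pos']))
h=cv2.cvtColor(im,cv2.COLOR_BGR2HSV); m=cv2.inRange(h,(105,130,40),(130,255,255))[140:215,245:325]
c=max(cv2.findContours(m,0,1)[0],key=cv2.contourArea)+[245,140]
hull=cv2.convexHull(c)[:,0]; e=cv2.fitEllipse(hull);print(e,R.T@(ray('wrist',e[0],.0315,s)[0]-s['ee_pos']))
```

```text
[[284.79099808 153.04470683]
 [282.93333333 208.8       ]] [[ 0.53835261 -0.20024392  0.0315    ]
 [ 0.48268399 -0.21702144  0.0315    ]]
mid [ 0.5105183  -0.20863268  0.0315    ] 0.05814190499291761 yaw 16.77185115307692
tool off [-0.00385679 -0.00410419  0.19982508]
((283.8636169433594, 178.74314880371094), (57.986419677734375, 58.9705696105957), 87.77517700195312) [-0.00083007 -0.0040698   0.19982521]
```

Request:
jog_arm(
  steps=[
    {"offset":[-0.1,-0.4,4],"twist":[0,0,0],"grip":5},
    {"offset":[-0.1,-0.4,9],"twist":[0,0,0],"grip":5},
    {"offset":[-0.1,-0.4,13],"twist":[0,0,0],"grip":5},
    {"offset":[-0.1,-0.4,16],"twist":[0,0,0],"grip":5},
    {"offset":[-0.1,-0.4,17.5],"twist":[0,0,0],"grip":5},
    {"offset":[-0.1,-0.4,18.5],"twist":[0,0,0],"grip":5},
    {"offset":[-0.1,-0.4,19.2],"twist":[0,0,0],"grip":5},
    {"offset":[-0.1,-0.4,19.6],"twist":[0,0,0],"grip":5},
  ],
  grip_force=60,
)

```text
clock: 3.15
ee_pos: [0.5137, -0.2082, 0.0358]
ee_rot: [[0.947, 0.322, 0.001], [0.322, -0.947, -0.001], [0.001, 0.001, -1.0]]
contact_force: [0.6, -0.2, 1.4]
width: 0.0501
grasp_force: 0.0
```

Request:
jog_arm(
  steps=[
    {"offset":[0,0,0],"twist":[0,0,0],"grip":5},
    {"offset":[0,0,0],"twist":[0,0,0],"grip":3},
    {"offset":[0,0,0],"twist":[0,0,0],"grip":2},
    {"offset":[0,0,0],"twist":[0,0,0],"grip":1.5},
    {"offset":[0,0,0],"twist":[0,0,0],"grip":1},
    {"offset":[0,0,0],"twist":[0,0,0],"grip":0.6},
    {"offset":[0,0,0],"twist":[0,0,0],"grip":0.6},
    {"offset":[0,0,0],"twist":[0,0,0],"grip":0.6},
  ],
)

```text
clock: 4.15
ee_pos: [0.5135, -0.2079, 0.0356]
ee_rot: [[0.947, 0.322, 0.001], [0.322, -0.947, -0.0], [0.0, 0.0, -1.0]]
contact_force: [0.0, 0.9, 3.2]
width: 0.0108
grasp_force: 59.1
```

Request:
jog_arm(
  steps=[
    {"offset":[0,0,-0.5],"twist":[0,0,0],"grip":0.6},
    {"offset":[0,0,-2],"twist":[0,0,0],"grip":0.6},
    {"offset":[0,0,-5],"twist":[0,0,0],"grip":0.6},
    {"offset":[0,0,-9],"twist":[0,0,0],"grip":0.6},
    {"offset":[0,0,-14],"twist":[0,0,0],"grip":0.6},
    {"offset":[0,0,-18],"twist":[0,0,0],"grip":0.6},
    {"offset":[0,0,-20.5],"twist":[0,0,0],"grip":0.6},
    {"offset":[0,0,-21.5],"twist":[0,0,0],"grip":0.6},
  ],
)

```text
clock: 5.15
ee_pos: [0.5138, -0.2082, 0.2529]
ee_rot: [[0.947, 0.322, 0.003], [0.322, -0.947, -0.002], [0.002, 0.003, -1.0]]
contact_force: [-0.6, -0.6, -2.3]
width: 0.0107
grasp_force: 58.7
```

Request:
jog_arm(
  steps=[
    {"offset":[2,-1.8,0],"twist":[0,0,-0.15],"grip":0.6},
    {"offset":[5,-4.5,0],"twist":[0,0,-0.33],"grip":0.6},
    {"offset":[8,-7.1,0],"twist":[0,0,-0.51],"grip":0.6},
    {"offset":[11,-9.8,0],"twist":[0,0,-0.69],"grip":0.6},
    {"offset":[14,-12.4,0],"twist":[0,0,-0.87],"grip":0.6},
    {"offset":[17,-15,0],"twist":[0,0,-1.05],"grip":0.6},
    {"offset":[19.5,-17.2,0],"twist":[0,0,-1.23],"grip":0.6},
    {"offset":[21.4,-18.9,0],"twist":[0,0,-1.41],"grip":0.6},
  ],
)

```text
clock: 6.15
ee_pos: [0.6547, 0.0415, 0.2489]
ee_rot: [[-0.173, 0.985, -0.002], [0.985, 0.173, 0.0], [0.001, -0.002, -1.0]]
contact_force: [-0.3, -0.0, -1.2]
width: 0.0104
grasp_force: 58.7
```

Request:
jog_arm(
  steps=[
    {"offset":[0,0,0],"twist":[0,0,-0.18],"grip":0.6},
    {"offset":[0,0,0],"twist":[0,0,-0.36],"grip":0.6},
    {"offset":[0,0,0],"twist":[0,0,-0.54],"grip":0.6},
    {"offset":[0,0,0],"twist":[0,0,-0.7],"grip":0.6},
    {"offset":[0,0,0],"twist":[0,0,-0.84],"grip":0.6},
    {"offset":[0,0,0],"twist":[0,0,-0.84],"grip":0.6},
    {"offset":[0,0,0],"twist":[0,0,-0.84],"grip":0.6},
    {"offset":[0,0,0],"twist":[0,0,-0.84],"grip":0.6},
  ],
)

```text
clock: 7.15
ee_pos: [0.6549, 0.04, 0.2501]
ee_rot: [[-0.845, 0.535, -0.0], [0.535, 0.845, 0.0], [0.0, -0.0, -1.0]]
contact_force: [-0.3, -0.6, -1.7]
width: 0.0104
grasp_force: 58.8
```

Run:
```python
from h import *
im,s=grab('wrist','w2.png'); print(s['ee_pos'],s['qpos'],s['ee_rot'],s['contact_force'],s['width'])
np.save('s2.npy',s,allow_pickle=True)
cv2.imwrite('pics/w2b.png',cv2.resize(im,(800,600),interpolation=cv2.INTER_CUBIC))
```

```text
[0.65485941 0.04001753 0.25005922] [-1.22741689e-01  3.55866698e-01  1.32429861e+00 -2.19375357e-05
  1.46184264e+00 -1.12848614e+00] [[-8.44562029e-01  5.35457568e-01 -4.14841114e-04]
 [ 5.35457604e-01  8.44562108e-01  2.92027901e-05]
 [ 3.65995941e-04 -1.97466261e-04 -9.99999914e-01]] [-0.25085602 -0.57983188 -1.73247283] 0.010365135979347153
```

View pics/w2b.png

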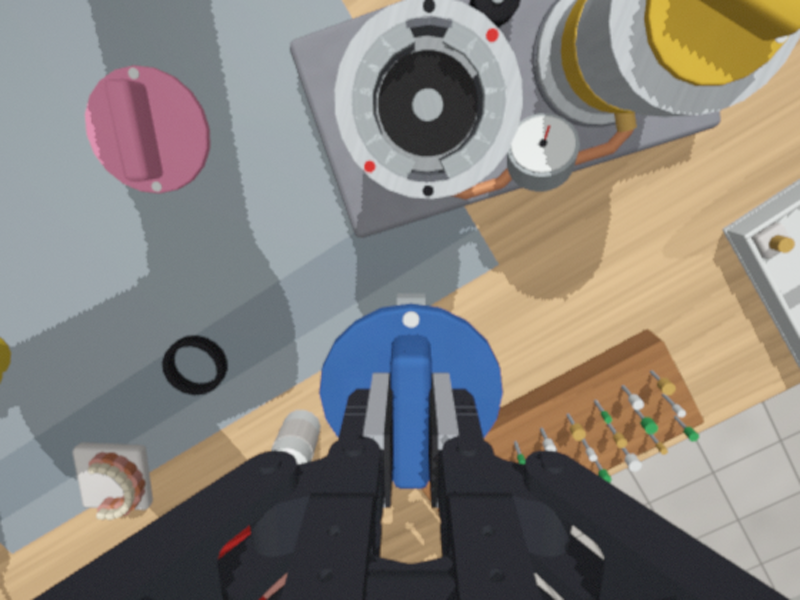

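The rim's black dots are at (429,6) and (428,190), the red ones at (492,35) and (370,166), and the held cap's front dot at (411,319). The slots are almost aligned with the cap already. I'll compute the offset.

Run:
```python
from h import *
im=cv2.imread('pics/w2.png').astype(int); s=np.load('s2.npy',allow_pickle=True).item()
R=s['ee_rot'];k=.7
def dot(u,v,f):
    u,v=round(u*k),round(v*k); x0,y0=max(u-8,0),max(v-8,0); w=im[y0:v+9,x0:u+9]; m=f(w)
    ys,xs=np.nonzero(m); return xs.mean()+x0,ys.mean()+y0
blk=lambda w:w.max(2)<70
red=lambda w:(w[:,:,2]-w[:,:,1])>70
wht=lambda w:w.min(2)>150
P=np.array([dot(429,6,blk),dot(428,190,blk),dot(492,35,red),dot(370,166,red)])
X=ray('wrist',P,.155,s); T=(X-s['ee_pos'])@R
print(P.round(1)); print(X.round(4)); print('tool mm',(T*1e3).round(1))
for a,b in((0,1),(2,3)):
    d=T[a]-T[b]; print('mid',((T[a]+T[b])/2*1e3).round(1),'len',np.linalg.norm(d),'toolangle',np.degrees(np.arctan2(d[1],d[0])))
c=np.array([dot(411,319,wht)]); Z=s['ee_pos'][2]-.004
print('cap dot',c,((ray('wrist',c,Z,s)-s['ee_pos'])@R*1e3).round(1))
h=cv2.cvtColor(im.astype('u1'),cv2.COLOR_BGR2HSV); m=cv2.inRange(h,(105,130,40),(130,255,255)); m[:int(300*k)]=0
ys,xs=np.nonzero(m)
for row in (330,345,360,375): 
    q=xs[ys==round(row*k)]; print(row,q.min(),q.max(),(q.min()+q.max())/2)
e=[[xs.min(),np.median(ys[xs==xs.min()])],[xs.max(),np.median(ys[xs==xs.max()])],[np.median(xs[ys==ys.min()]),ys.min()]]
print('flange L,R,top',((ray('wrist',e,Z,s)-s['ee_pos'])@R*1e3).round(1))
# bar edges front
for row in (350,400,440,470):
    print(row, im[round(row*k),round(380*k):round(442*k):2].tolist() if row==400 else '')
```

```text
[[299.8   3.5]
 [299.3 133.3]
 [344.2  24.1]
 [258.3 116.2]]
[[0.5467 0.1182 0.155 ]
 [0.612  0.0774 0.155 ]
 [0.5707 0.1354 0.155 ]
 [0.588  0.0603 0.155 ]]
tool mm [[133.2   8.1  95.1]
 [ 56.2   8.7  95.1]
 [122.1  35.5  95.1]
 [ 67.3 -18.6  95.1]]
mid [94.7  8.4 95.1] len 0.07701524991461839 toolangle -0.413590673694139
mid [94.7  8.4 95.1] len 0.07701166036647601 toolangle 44.68089603023246
cap dot [[287.18627451 223.1372549 ]] [[26.1  0.5  4. ]]
330 242 332 287.0
345 234 341 287.5
360 228 346 287.0
375 226 349 287.5
flange L,R,top [[ -0.1 -29.6   4. ]
 [  0.7  30.5   4. ]
 [ 31.    0.7   4. ]]
350 
400 [[159, 154, 152], [160, 154, 152], [129, 124, 122], [42, 41, 41], [68, 48, 40], [155, 94, 52], [169, 104, 61], [176, 110, 64], [177, 111, 63], [178, 112, 63], [179, 114, 65], [179, 113, 65], [180, 113, 66], [178, 112, 64], [180, 113, 64], [175, 109, 63], [144, 88, 52], [71, 47, 33], [44, 41, 41], [102, 97, 96], [159, 154, 152], [160, 155, 153]]
440 
470
```

Request:
jog_arm(
  steps=[
    {"offset":[2.5,0.2,0],"twist":[0,0,0],"grip":0.6},
    {"offset":[5.5,0.5,0],"twist":[0,0,0],"grip":0.6},
    {"offset":[8,0.7,0],"twist":[0,0,0],"grip":0.6},
    {"offset":[9.5,0.8,0],"twist":[0,0,0],"grip":0.6},
    {"offset":[9.5,0.8,2],"twist":[0,0,0],"grip":0.6},
    {"offset":[9.5,0.8,4.5],"twist":[0,0,0],"grip":0.6},
    {"offset":[9.5,0.8,5.8],"twist":[0,0,0],"grip":0.6},
    {"offset":[9.5,0.8,6.2],"twist":[0,0,0],"grip":0.6},
  ],
)

```text
clock: 8.2
ee_pos: [0.5787, 0.0974, 0.1876]
ee_rot: [[-0.845, 0.535, -0.001], [0.535, 0.845, 0.0], [0.001, -0.001, -1.0]]
contact_force: [0.7, 0.3, -1.3]
width: 0.0107
grasp_force: 58.8
```

Run:
```python
from h import *
im,s=grab('wrist','w3.png'); print(s['ee_pos'],s['qpos'],s['contact_force'],s['moment'],s['width'])
np.save('s3.npy',s,allow_pickle=True)
cv2.imwrite('pics/w3b.png',cv2.resize(im[150:,100:460],(800,600),interpolation=cv2.INTER_CUBIC))
```

```text
[0.57869735 0.09742916 0.18756961] [-3.89490160e-02  2.24903259e-01  1.60890492e+00 -3.64129346e-05
  1.30900391e+00 -1.04560495e+00] [ 0.68999733  0.32504225 -1.29024781] [ 0.02466744  0.02736362 -0.01753101] 0.010658065951164907
```

View pics/w3b.png

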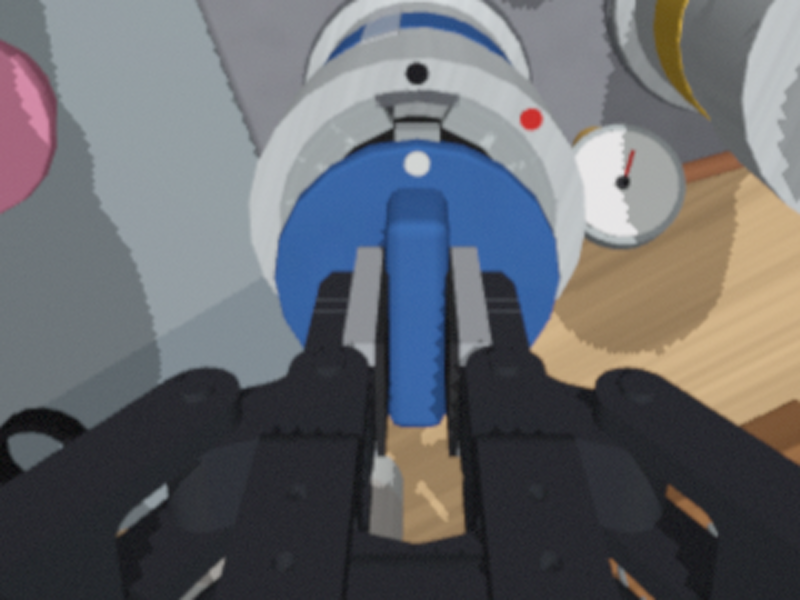

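The black dot (417,73), the lug in the slot (417,130) and the white dot (417,164) are all in line, so the cap is aligned. I'll lower it to the seal and feel.

Request:
jog_arm(
  steps=[
    {"offset":[0,0,0.15],"twist":[0,0,0],"grip":0.6},
    {"offset":[0,0,0.3],"twist":[0,0,0],"grip":0.6},
    {"offset":[0,0,0.45],"twist":[0,0,0],"grip":0.6},
    {"offset":[0,0,0.6],"twist":[0,0,0],"grip":0.6},
    {"offset":[0,0,0.75],"twist":[0,0,0],"grip":0.6},
    {"offset":[0,0,0.9],"twist":[0,0,0],"grip":0.6},
    {"offset":[0,0,1.05],"twist":[0,0,0],"grip":0.6},
    {"offset":[0,0,1.05],"twist":[0,0,0],"grip":0.6},
  ],
)

```text
clock: 9.25
ee_pos: [0.579, 0.0976, 0.1783]
ee_rot: [[-0.845, 0.534, 0.0], [0.534, 0.845, -0.0], [-0.0, 0.0, -1.0]]
contact_force: [-1.1, -0.1, 2.8]
width: 0.0105
grasp_force: 59.3
```

Request:
jog_arm(
  steps=[
    {"offset":[0,0,0.15],"twist":[0,0,0],"grip":0.6},
    {"offset":[0,0,0.35],"twist":[0,0,0],"grip":0.6},
    {"offset":[0,0,0.55],"twist":[0,0,0],"grip":0.6},
    {"offset":[0,0,0.7],"twist":[0,0,0],"grip":0.6},
    {"offset":[0,0,0.85],"twist":[0,0,0],"grip":0.6},
    {"offset":[0,0,1],"twist":[0,0,0],"grip":0.6},
    {"offset":[0,0,1.1],"twist":[0,0,0],"grip":0.6},
    {"offset":[0,0,1.1],"twist":[0,0,0],"grip":0.6},
  ],
)

```text
clock: 10.25
ee_pos: [0.5792, 0.0976, 0.1681]
ee_rot: [[-0.845, 0.534, 0.001], [0.534, 0.845, -0.0], [-0.001, 0.0, -1.0]]
contact_force: [-5.0, 0.1, 9.2]
width: 0.0107
grasp_force: 60.3
```

Request:
jog_arm(
  steps=[
    {"offset":[0.08,-0.05,0],"twist":[0,0,0],"grip":0.6},
    {"offset":[0.08,-0.05,0.05],"twist":[0,0,0],"grip":0.6},
    {"offset":[0.08,-0.05,0.1],"twist":[0,0,0],"grip":0.6},
    {"offset":[0.08,-0.05,0.15],"twist":[0,0,0],"grip":0.6},
    {"offset":[0.08,-0.05,0.15],"twist":[0,0,0],"grip":0.6},
    {"offset":[0.08,-0.05,0.15],"twist":[0,0,0],"grip":0.6},
    {"offset":[0.08,-0.05,0.15],"twist":[0,0,0],"grip":0.6},
    {"offset":[0.08,-0.05,0.15],"twist":[0,0,0],"grip":0.6},
  ],
)

```text
clock: 11.25
ee_pos: [0.5791, 0.0976, 0.1672]
ee_rot: [[-0.845, 0.534, 0.003], [0.534, 0.845, 0.0], [-0.002, 0.002, -1.0]]
contact_force: [-2.7, -0.2, 9.8]
width: 0.0105
grasp_force: 60.3
```

Run:
```python
from h import *
s=r.read_state(); print(s['ee_pos'],s['contact_force'],s['moment'],s['qpos'])
```

```text
[0.57906432 0.09761831 0.16718722] [-2.71003076 -0.24424469  9.83768894] [0.08366783 0.65296804 0.04316432] [-3.86824015e-02  2.42292431e-01  1.63032769e+00  1.34887976e-04
  1.26605827e+00 -1.04583869e+00]
```

Request:
jog_arm(
  steps=[
    {"offset":[0.08,-0.05,0.05],"twist":[0,0,0],"grip":0.6},
    {"offset":[0.08,-0.05,0.1],"twist":[0,0,0],"grip":0.6},
    {"offset":[0.08,-0.05,0.15],"twist":[0,0,0],"grip":0.6},
    {"offset":[0.08,-0.05,0.15],"twist":[0,0,0],"grip":0.6},
    {"offset":[0.08,-0.05,0.15],"twist":[0,0,0],"grip":0.6},
    {"offset":[0.08,-0.05,0.15],"twist":[0,0,0],"grip":0.6},
    {"offset":[0.08,-0.05,0.15],"twist":[0,0,0],"grip":0.6},
    {"offset":[0.08,-0.05,0.15],"twist":[0,0,0],"grip":0.6},
  ],
)

```text
clock: 12.25
ee_pos: [0.579, 0.0976, 0.1663]
ee_rot: [[-0.845, 0.534, 0.005], [0.534, 0.845, 0.0], [-0.004, 0.003, -1.0]]
contact_force: [-2.6, 0.0, 9.9]
width: 0.0098
grasp_force: 60.4
```

Run:
```python
from h import *
s=r.read_state(); print(s['ee_pos'],s['contact_force'],s['moment'],s['qpos'])
```

```text
[0.57898817 0.09760112 0.16629222] [-2.5940522   0.01859123  9.937517  ] [ 0.05998769  0.29303268 -0.02088258] [-3.87693947e-02  2.41275796e-01  1.63340530e+00  2.37796134e-04
  1.26167915e+00 -1.04583700e+00]
```

Run:
```python
from h import *
im,s=grab('wrist','w4.png'); np.save('s4.npy',s,allow_pickle=True)
for f in ('w2','w3','w4'):
    I=cv2.imread(f'pics/{f}.png').astype(int); w=I[212:234,276:298]; ys,xs=np.nonzero(w.min(2)>150)
    h=cv2.cvtColor(I.astype('u1'),cv2.COLOR_BGR2HSV); m=cv2.inRange(h,(105,130,40),(130,255,255)); m[:205]=0;m[:,:200]=0;m[:,380:]=0
    y,x=np.nonzero(m); print(f,len(xs),xs.mean()+276,ys.mean()+212,'top',y.min(),'LR',x.min(),x.max(),'bar bottom',y.max())
print(s['ee_pos'],s['contact_force'],s['moment'])
cv2.imwrite('pics/w4b.png',cv2.resize(im[150:,100:460],(800,600),interpolation=cv2.INTER_CUBIC))
```

```text
w2 109 287.26605504587155 222.42201834862385 top 213 LR 224 350 bar bottom 340
w3 100 287.32 223.04 top 213 LR 224 350 bar bottom 341
w4 98 287.1938775510204 223.19387755102042 top 213 LR 224 350 bar bottom 341
[0.57898817 0.09760112 0.16629222] [-2.5940522   0.01859123  9.937517  ] [ 0.05998769  0.29303268 -0.02088258]
```

View pics/w4b.png

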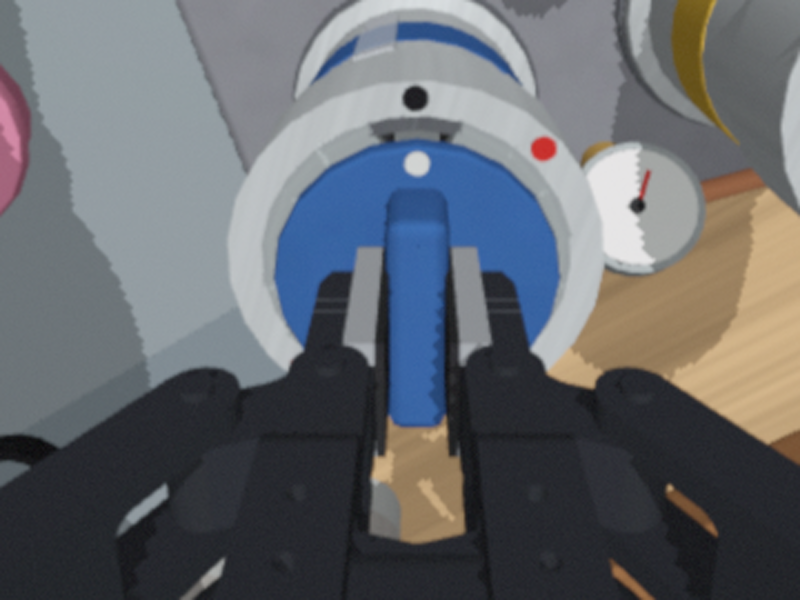

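The cap hasn't slipped in the hand. Black dot (415,98) and white dot (417,164) are still aligned, and the cap's origin is at about 100.7 mm, below the ridge. Now I'll turn it clockwise (+z twist).

Request:
jog_arm(
  steps=[
    {"offset":[0,0,0],"twist":[0,0,0.03],"grip":0.6},
    {"offset":[0,0,0],"twist":[0,0,0.07],"grip":0.6},
    {"offset":[0,0,0],"twist":[0,0,0.12],"grip":0.6},
    {"offset":[0,0,0],"twist":[0,0,0.17],"grip":0.6},
    {"offset":[0,0,0],"twist":[0,0,0.22],"grip":0.6},
    {"offset":[0,0,0],"twist":[0,0,0.27],"grip":0.6},
    {"offset":[0,0,0],"twist":[0,0,0.3],"grip":0.6},
    {"offset":[0,0,0],"twist":[0,0,0.3],"grip":0.6},
  ],
)

```text
clock: 13.3
ee_pos: [0.5796, 0.0973, 0.1666]
ee_rot: [[-0.649, 0.76, 0.007], [0.76, 0.649, -0.001], [-0.005, 0.005, -1.0]]
contact_force: [0.7, 0.2, 11.5]
width: 0.0106
grasp_force: 60.4
```

Run:
```python
from h import *
s=r.read_state(); print(s['ee_pos'],s['contact_force'],s['moment'],s['qpos'],s['ee_rot'])
```

```text
[0.57961363 0.0972831  0.16659551] [ 0.65127914  0.19720557 11.49720431] [-0.08665064  0.07794113  0.04467211] [-3.90224060e-02  2.41254838e-01  1.63280597e+00 -2.70882934e-04
  1.26069390e+00 -7.45682290e-01] [[-6.49342843e-01  7.60465203e-01  6.82262532e-03]
 [ 7.60480474e-01  6.49360588e-01 -5.24529448e-04]
 [-4.82923039e-03  4.84787389e-03 -9.99976588e-01]]
```

Request:
jog_arm(
  steps=[
    {"offset":[0,0,0],"twist":[0,0,0.05],"grip":0.6},
    {"offset":[0,0,0],"twist":[0,0,0.12],"grip":0.6},
    {"offset":[0,0,0],"twist":[0,0,0.19],"grip":0.6},
    {"offset":[0,0,0],"twist":[0,0,0.26],"grip":0.6},
    {"offset":[0,0,0],"twist":[0,0,0.33],"grip":0.6},
    {"offset":[0,0,0],"twist":[0,0,0.4],"grip":0.6},
    {"offset":[0,0,0],"twist":[0,0,0.45],"grip":0.6},
    {"offset":[0,0,0],"twist":[0,0,0.48],"grip":0.6},
  ],
)

```text
clock: 14.3
ee_pos: [0.5797, 0.0971, 0.1666]
ee_rot: [[-0.224, 0.975, 0.007], [0.975, 0.224, -0.001], [-0.002, 0.007, -1.0]]
contact_force: [-0.3, -1.0, 9.8]
width: 0.0102
grasp_force: 60.4
```

Run:
```python
from h import *
s=r.read_state(); print(s['ee_pos'],s['contact_force'],s['moment'],s['qpos'],s['ee_rot'][:,0],np.degrees(np.arctan2(*s['ee_rot'][1::-1,0])))
```

```text
[0.5796521  0.09714613 0.16661822] [-0.30156415 -1.00235527  9.79683023] [-0.16163528  0.08777332  0.02150407] [-3.91208218e-02  2.41213680e-01  1.63280846e+00 -5.41612772e-04
  1.26060275e+00 -2.64850794e-01] [-0.22396919  0.97459346 -0.00232277] 102.94230564815159
```

Request:
jog_arm(
  steps=[
    {"offset":[0,0,-0.1],"twist":[0,0,0],"grip":0.6},
    {"offset":[0,0,-0.2],"twist":[0,0,0],"grip":0.6},
    {"offset":[0,0,-0.3],"twist":[0,0,0],"grip":0.6},
    {"offset":[0,0,-0.4],"twist":[0,0,0],"grip":0.6},
    {"offset":[0,0,-0.45],"twist":[0,0,0],"grip":0.6},
    {"offset":[0,0,-0.5],"twist":[0,0,0],"grip":0.6},
    {"offset":[0,0,-0.5],"twist":[0,0,0],"grip":0.6},
    {"offset":[0,0,-0.5],"twist":[0,0,0],"grip":0.6},
  ],
)

```text
clock: 15.3
ee_pos: [0.5796, 0.0971, 0.171]
ee_rot: [[-0.225, 0.974, 0.007], [0.974, 0.225, -0.001], [-0.002, 0.006, -1.0]]
contact_force: [1.5, -0.1, 7.6]
width: 0.0102
grasp_force: 60.0
```

Run:
```python
from h import *
s=r.read_state(); print(s['ee_pos'],s['contact_force'],s['moment'],np.degrees(np.arctan2(*s['ee_rot'][1::-1,0])))
```

```text
[0.57957836 0.09714855 0.17099647] [ 1.48762974 -0.14895058  7.61095004] [-0.13136283 -0.28091036  0.01010755] 102.9985489350161
```

Request:
jog_arm(
  steps=[
    {"offset":[0,0,-0.05],"twist":[0,0,0],"grip":0.6},
    {"offset":[0,0,-0.1],"twist":[0,0,0],"grip":0.6},
    {"offset":[0,0,-0.15],"twist":[0,0,0],"grip":0.6},
    {"offset":[0,0,-0.15],"twist":[0,0,0],"grip":0.6},
    {"offset":[0,0,-0.15],"twist":[0,0,0],"grip":0.6},
    {"offset":[0,0,-0.15],"twist":[0,0,0],"grip":0.6},
    {"offset":[0,0,-0.15],"twist":[0,0,0],"grip":0.6},
    {"offset":[0,0,-0.15],"twist":[0,0,0],"grip":0.6},
  ],
)

```text
clock: 16.3
ee_pos: [0.5794, 0.0971, 0.1716]
ee_rot: [[-0.225, 0.974, 0.006], [0.974, 0.225, -0.001], [-0.002, 0.006, -1.0]]
contact_force: [5.4, -2.4, 4.4]
width: 0.0105
grasp_force: 59.5
```

Request:
jog_arm(
  steps=[
    {"offset":[0,0.05,-0.02],"twist":[0,0,0],"grip":0.6},
    {"offset":[-0.02,0.1,-0.04],"twist":[0,0,0],"grip":0.6},
    {"offset":[-0.03,0.14,-0.05],"twist":[0,0,0],"grip":0.6},
    {"offset":[-0.04,0.18,-0.05],"twist":[0,0,0],"grip":0.6},
    {"offset":[-0.04,0.18,-0.05],"twist":[0,0,0],"grip":0.6},
    {"offset":[-0.04,0.18,-0.05],"twist":[0,0,0],"grip":0.6},
    {"offset":[-0.04,0.18,-0.05],"twist":[0,0,0],"grip":0.6},
    {"offset":[-0.04,0.18,-0.05],"twist":[0,0,0],"grip":0.6},
  ],
)

```text
clock: 17.3
ee_pos: [0.5796, 0.0972, 0.1716]
ee_rot: [[-0.225, 0.974, 0.002], [0.974, 0.225, -0.001], [-0.001, 0.002, -1.0]]
contact_force: [3.2, -2.2, 6.9]
width: 0.0105
grasp_force: 59.9
```

Request:
jog_arm(
  steps=[
    {"offset":[0,0,-0.03],"twist":[0,0,0],"grip":0.6},
    {"offset":[0,0,-0.06],"twist":[0,0,0],"grip":0.6},
    {"offset":[0,0,-0.1],"twist":[0,0,0],"grip":0.6},
    {"offset":[0,0,-0.1],"twist":[0,0,0],"grip":0.6},
    {"offset":[0,0,-0.1],"twist":[0,0,0],"grip":0.6},
    {"offset":[0,0,-0.1],"twist":[0,0,0],"grip":0.6},
    {"offset":[0,0,-0.1],"twist":[0,0,0],"grip":0.6},
    {"offset":[0,0,-0.1],"twist":[0,0,0],"grip":0.6},
  ],
)

```text
clock: 18.3
ee_pos: [0.5795, 0.0972, 0.1717]
ee_rot: [[-0.225, 0.974, 0.002], [0.974, 0.225, -0.001], [-0.001, 0.001, -1.0]]
contact_force: [5.1, -3.0, 1.7]
width: 0.0106
grasp_force: 59.2
```

It's stopped at the locked height (0.1717) with the load almost gone. I'll release and withdraw.

Request:
jog_arm(
  steps=[
    {"offset":[0,0,0],"twist":[0,0,0],"grip":1.3},
    {"offset":[0,0,0],"twist":[0,0,0],"grip":2},
    {"offset":[0,0,-0.1],"twist":[0,0,0],"grip":3},
    {"offset":[0,0,-0.2],"twist":[0,0,0],"grip":4},
    {"offset":[0,0,-1.5],"twist":[0,0,0],"grip":4},
    {"offset":[0,0,-4],"twist":[0,0,0],"grip":4},
    {"offset":[0,0,-7],"twist":[0,0,0],"grip":4},
    {"offset":[0,0,-10],"twist":[0,0,0],"grip":4},
  ],
)

```text
clock: 19.3
ee_pos: [0.5789, 0.0976, 0.2739]
ee_rot: [[-0.225, 0.974, 0.001], [0.974, 0.225, 0.0], [-0.0, 0.001, -1.0]]
contact_force: [-0.7, -0.9, 0.3]
width: 0.0399
grasp_force: 0.0
```

Request:
jog_arm(
  steps=[
    {"offset":[-1,0,0],"twist":[0,0,0],"grip":4},
    {"offset":[-3,0,0],"twist":[0,0,0],"grip":4},
    {"offset":[-5,0,0],"twist":[0,0,0],"grip":4},
    {"offset":[-7,0,0],"twist":[0,0,0],"grip":4},
    {"offset":[-8,0,0],"twist":[0,0,0],"grip":4},
    {"offset":[-8,0,0],"twist":[0,0,0],"grip":4},
    {"offset":[-8,0,0],"twist":[0,0,0],"grip":4},
    {"offset":[-8,0,0],"twist":[0,0,0],"grip":4},
  ],
)

```text
clock: 20.3
ee_pos: [0.5968, 0.0202, 0.2719]
ee_rot: [[-0.226, 0.974, 0.0], [0.974, 0.226, 0.0], [0.0, 0.0, -1.0]]
contact_force: [0.5, 0.1, -0.1]
width: 0.04
grasp_force: 0.0
```

Run:
```python
from h import *
im,s=grab('wrist','w5.png'); print(s['ee_pos'],s['contact_force'],s['width'],np.degrees(np.arctan2(*s['ee_rot'][1::-1,0])))
np.save('s5.npy',s,allow_pickle=True)
cv2.imwrite('pics/w5b.png',cv2.resize(im,(800,600),interpolation=cv2.INTER_CUBIC))
```

```text
[0.59683554 0.02024206 0.2718744 ] [ 0.51890555  0.13823751 -0.11229318] 0.039954353433032164 103.05558139028474
```

View pics/w5b.png

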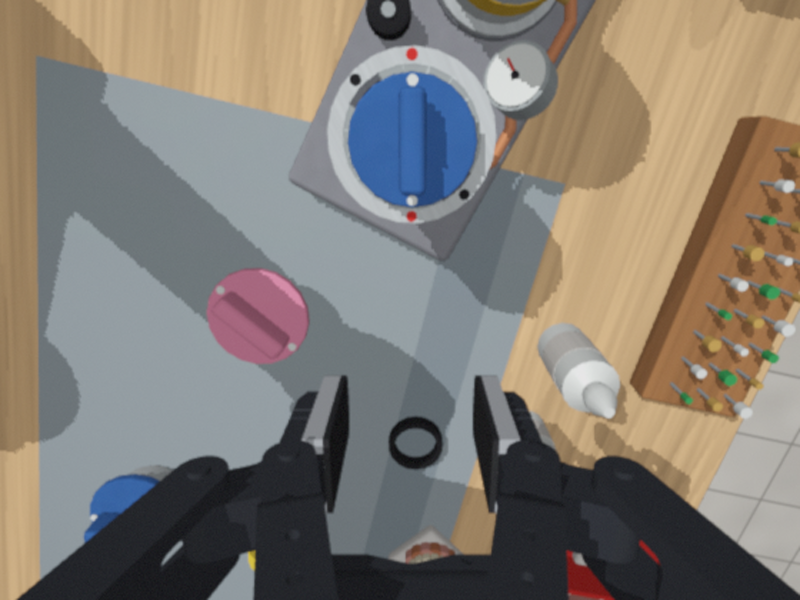

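The white dots (412,80) and (412,201) line up with the red notch dots (412,54) and (411,216), and the cap rose to its locked height. The gripper is clear of everything, so I'm handing in.

```bash
python3 -c "
from h import *
print(order.finish_job())"
```

```text
the job is handed in; nothing more can be done
None
```

The blue cap is locked in the tank: its dots line up with the red notch marks, it rose to the locked height, and I let go and handed the job in at about 20 s without touching anything else on the bench.

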